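Scrape the juice groove of the carving board

TASK

Take the red-handled scraper out of its stand and scrape the carving board's L-shaped groove clean in one slow pass, about 3 cm per second and never faster than 10: set the tip down in the groove at its closed end, draw it, always lightly pressed on the bottom, past the corner and on to the open spout at the board's edge, without lifting it out of the groove. Then hang the scraper back upright in the fork of its stand, leaving the salt shaker, the honey jar and the tin where they stand.

Things in the scene. Friction and masses are not known exactly. Their poses are not given: they have to be found in the camera images.
- board: Pale wooden carving board, does not move. 170 (own x) by 240 (own y) by 24 mm high; origin under its centre at worktop level, z up. Dark-bottomed groove 16 mm wide, 8 mm deep (floor z = 16): centreline from the closed end (-55, 90) mm along -y to the corner (-55, -85) mm, then along +x and out through the board's edge at (85, -85) mm.
- groove_start (a point): Closed end of the groove: centreline point on the groove's floor, 8 mm from the groove's end wall; axes as the board's
- groove_corner (a point): Corner of the L: crossing of the two centrelines, on the groove's floor
- groove_spout (a point): Open spout: where the short leg's centreline leaves through the board's edge, on the groove's floor, 140 mm from the corner
- stand: Grey stand, fixed; base 100 by 80 by 10 mm, back plate at its +x side, at the top a fork of two prongs pointing to its own -x, 16 mm wide, 10 mm thick, 24 mm apart, upper faces at z = 94 mm. Origin at worktop level under the middle of the fork's gap, where the scraper hangs; z up. Nothing stands higher than the prongs.
- fork (a point): Middle of the fork's gap, level with the prongs' upper faces (94 mm above the worktop): the scraper's neck goes here, collar on the prongs. The gap is 24 mm wide (stand's y), open upwards, downwards and to the stand's -x; the back plate stands 35 mm behind this point.
- scraper: Groove scraper, loose, about 120 g, 153 mm long, hanging tip down. Origin at the end of the tip, z up along its axis. Steel tip 8 mm in diameter, round-nosed, slippery; neck 12 mm in diameter; round collar 40 mm in diameter from z = 78 to 84 mm; red square handle 20 by 20 mm (sides along its x and y) from z = 83 to 151 mm, taken from above.
- tip (a point): End of the scraper's steel tip (its origin)
- grip (a point): Middle of the scraper's red handle, 120 mm above the tip; axes as the scraper's
- salt_shaker: Bystander: salt shaker, 44 mm in diameter, 90 mm high, origin under its centre
- honey_jar: Bystander: honey jar with a yellow lid, 64 mm in diameter, 87 mm high, origin under its centre
- tomato_tin: Bystander: food tin, 75 mm in diameter, 110 mm high, origin under its centre
Not all that is in view belongs to the job. Of the things that look like the scraper, the middle-sized one is meant.

How it is judged:
By the outcome, as a careful person would: the job done as asked, in the order asked, and still so for the second after the job is handed in, with the robot touching nothing.
It also fails if it takes over 64 s, if anything falls off the work surface, if the arm or the gripper's body presses on something with over 40 N, if the wrist force passes 120 N, or if a joint passes its speed limit or range.

ROBOT

A 7-joint arm with a two-finger parallel gripper is mounted at the origin on a cart in front of the work surface, level with it; the furniture and walls round the work are solid. World frame = base frame: x ahead of the robot, y to its left, z up, the work surface at z = 0. Lengths are in m, angles in rad, forces in N, time in s.
With the tool pointing down it reaches from about 0.425 to 1.025 m from the base axis. Payload 3.6 kg.
Tool frame: the origin (TCP) lies between the finger pads; the fingertips stand 8 mm ahead of it and the grasp point (between the pads) lies 11 mm behind it; z points along the fingers, y is the direction in which the jaws open and shut (so a half turn about z gives the same grasp; the last joint's range is limited). The gripper opens to 85 mm and grips with 20 to 120 N. Pads are 22 mm wide; open, the fingers measure 114 mm over their backs; the gripper's body (76 mm by 85 mm) begins 54 mm behind the grasp point. The pads swing forward as they close: fully open they stand 13 mm farther back than shut.
Start: joints at [-0.093, 0.591, 0.048, 1.609, -0.033, 0.943, -0.034], TCP at [0.725, 0, 0.239] pointing down, gripper open.
Joint ranges: [-2.69, 2.69], [-0.47, 2.24], [-1.27, 1.36], [0.19, 2.51], [-1.53, 4.68], [0.08, 2.07], [-3.09, 3.09]. Speed limits (rad/s): [2.57, 2.57, 3.14, 3.14, 3.14, 3.14, 3.14].

INTERFACE

Orientations are given as a 3x3 rotation matrix whose columns are the frame's x, y, z axes.
In Python, from bench import bot, viewer gives the robot as it stands.
- The arm moves only by the shell command python3 -m inch 'ROWS' [OPENING] [FORCE]. ROWS is JSON, a list of rows, each a list of 6 numbers: the shift along the world's x, y, z in cm, then the turn, a rotation vector about the world's x, y, z in rad. A call has 1 to 10 rows; each row is the pose to reach, as a shift and turn from the pose commanded when the call began; what a row does not reach only later rows make up. A row lasts 1/12 s, in which the tool goes at most 41.7 mm and 7.16 degrees, less where a joint would pass 70% of its speed; a pose out of reach is approached as far as the arm can. A call with a gripper value outside its range is refused whole. OPENING is the opening, from -1 (shut) to 1 (fully open), so that 0 is half open, set as the call begins (- or left out, the last holds). The fingers move at their own pace and stop on an object; FORCE is the grip in N (left out, the last holds). Time passes only in rows, so rows that repeat a pose let the fingers close. It gives the time, the measured TCP pose, the force and the opening at its end, in the units of the state.
- bot.get_state(): the state, without advancing time (a new reading comes with each control period).
- viewer.camera(name): name is "scene" or "side" or "wrist"; returns the picture (384x512x3 uint8, red, green, blue); there is no depth.
- viewer.camera_info(name): a dict with "mtx" (3x3 intrinsics, pixels), "rvec" (rotation vector, rad) and "tvec" (3), from world to camera coordinates, as OpenCV has them; the wrist camera has in their place "hand_eye" (4x4, takes a point from camera to tool coordinates, whose origin is the TCP and whose axes are the flange's). Camera axes: x right, y down, z forward; pixel columns grow to the right and rows downward; lengths in m; the calibration is good to about 2 mm. A picture is of the moment at which its call begins: read the wrist's pose just before it. camera_info takes no time and is no camera call.
- bot.hand_in(): hands the job in, once; it reports no verdict.
The state is a dict: "t": time; "joints": joint angles; "joint_velocities": joint speeds; "joint_efforts": joint torques, N m; "eef_pos": TCP position; "tcp_rot": TCP orientation; "wrist_force": force on the tool from outside, world axes, zero at the start; "torque": the same for the moment, N m; "width": finger opening in m.
Only numpy, scipy, OpenCV 4.12 (cv2) and the standard library are available. Lean on these libraries where they do the work, as an engineer would, in place of code of your own. Each camera call takes 0.05 s, during which the arm holds its last target. There are 200 camera calls.

## Working session

There is one attempt and no reset: what is moved stays moved. The work goes in short steps, Python scripts to look and compute and a shell command to move; the robot and the scene stay as the last step left them, time stands still between calls to the robot, and variables do not carry over. Pictures are saved under pics/ and viewed, about 8 in all and at most 12, crops included, and the job is handed in when it is done.

```bash
mkdir -p pics; cat > h.py <<'E'
import numpy as np, cv2
from bench import bot, viewer
def cam(name):
    """returns K, R, t (world->camera)"""
    s=bot.get_state(); i=viewer.camera_info(name); K=np.array(i["mtx"])
    if "rvec" in i: return K, cv2.Rodrigues(np.array(i["rvec"],float))[0], np.array(i["tvec"],float).ravel()
    T=np.eye(4); T[:3,:3]=s["tcp_rot"]; T[:3,3]=s["eef_pos"]
    W=np.linalg.inv(T@np.array(i["hand_eye"])); return K,W[:3,:3],W[:3,3]
def ray(c,uv):
    K,R,t=c; d=R.T@np.linalg.inv(K)@np.array([uv[0],uv[1],1.]); return -R.T@t, d
def atz(c,uv,z):
    o,d=ray(c,uv); return o+d*(z-o[2])/d[2]
def proj(c,P):
    K,R,t=c; q=(np.atleast_2d(P)@R.T+t)@K.T; return q[:,:2]/q[:,2:]
def tri(obs):
    A=np.zeros((3,3));b=np.zeros(3)
    for c,uv in obs:
        o,d=ray(c,uv); d=d/np.linalg.norm(d); M=np.eye(3)-np.outer(d,d); A+=M;b+=M@o
    return np.linalg.solve(A,b)
def shot(name,fn):
    c=cam(name); im=viewer.camera(name)[:,:,::-1].copy(); cv2.imwrite(fn,im); return c,im
E
python3 - <<'E'
from h import *
a=shot("scene","pics/scene.png");b=shot("side","pics/side.png")
for c,im in(a,b):
    o,_=ray(c,(0,0)); print(o, c[0][0,0])
cv2.imwrite("pics/both.png",cv2.resize(np.vstack([a[1],b[1]]),(512,768))[:, :])
print(bot.get_state())
E
```

```text
[0.74103688 0.65802329 1.2494958 ] 438.9748319370311
[ 0.69172962 -0.53324688  1.14001723] 434.7650014928821
{'t': 0.1, 'joints': array([-0.09352061,  0.59203488,  0.04829536,  1.60969199, -0.03329187,
        0.94270044, -0.03368968]), 'joint_velocities': array([ 0.00182721, -0.00011423,  0.00041418, -0.00354152, -0.00039657,
        0.00144195,  0.00107385]), 'joint_efforts': array([ 4.48489009e-03, -5.50000584e+01,  1.55277103e+00, -1.98825985e+01,
        9.68024513e-03,  3.83386548e-03,  2.66350116e-05]), 'eef_pos': array([7.24271778e-01, 2.95030966e-05, 2.38250351e-01]), 'tcp_rot': array([[-1.23611086e-04,  9.99997938e-01, -2.02691233e-03],
       [ 9.99999986e-01,  1.23376053e-04, -1.16080683e-04],
       [-1.15830371e-04, -2.02692665e-03, -9.99997939e-01]]), 'wrist_force': array([0.2075143 , 0.27816443, 0.01633185]), 'torque': array([ 0.02148992, -0.01688866, -0.04306627]), 'width': 0.08569611193801606}
```

View pics/scene.png

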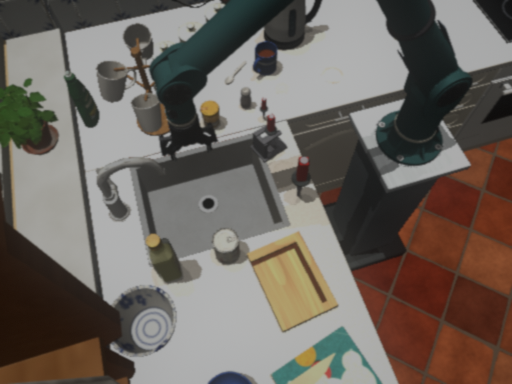

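View pics/side.png

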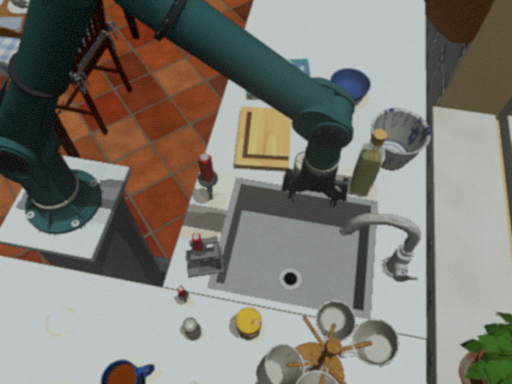

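Three look-alikes: scene (303,168) large, (270,122) in the grey stand, (264,103) small on the worktop. The one in the stand looks middle-sized, so I'll confirm with an enlarged crop.

```bash
python3 - <<'E'
from h import *
a=cv2.imread("pics/scene.png")[85:205,235:335];b=cv2.imread("pics/side.png")[145:305,165:255]
cv2.imwrite("pics/c1.png",np.hstack([cv2.resize(a,(450,540),interpolation=3),cv2.resize(b,(304,540),interpolation=3)]))
a=cv2.imread("pics/scene.png")[225:335,240:345];b=cv2.imread("pics/side.png")[95:180,225:300]
cv2.imwrite("pics/c2.png",np.hstack([cv2.resize(a,(420,440),interpolation=3),cv2.resize(b,(375,440),interpolation=3)]))
E
```

```text
(no output)
```

View pics/c1.png

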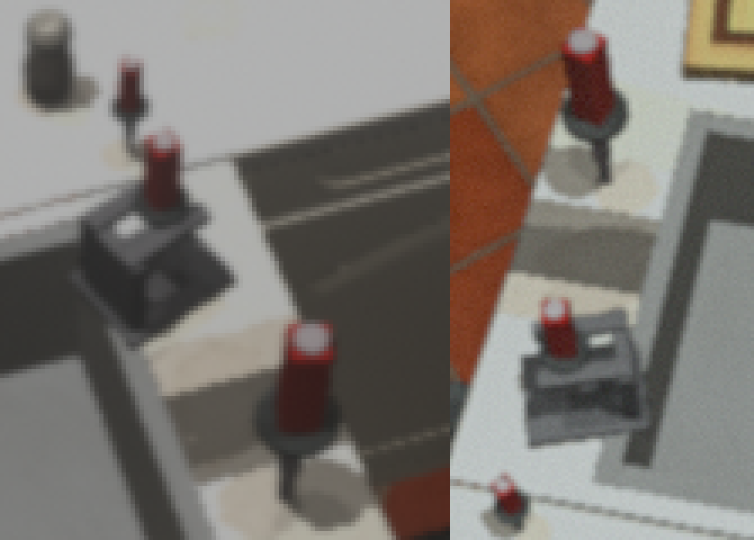

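View pics/c2.png

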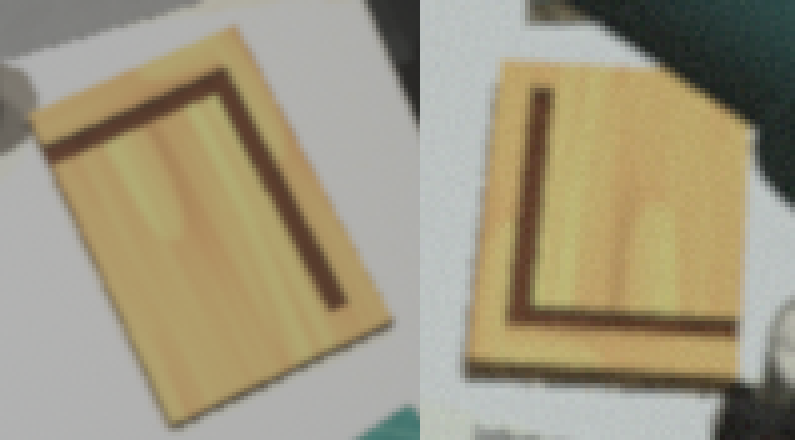

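The crop confirms it: the stand's scraper is middle-sized, smaller than the left one at scene (303,168) and bigger than the one at (264,103). The board's groove is clear in both views.

```bash
python3 - <<'E'
from h import *
from scipy.optimize import least_squares
S=cam("scene");D=cam("side")
s1=lambda u,v:((u+.5)/4.5-.5+235,(v+.5)/4.5-.5+85); d1=lambda u,v:((u-450+.5)/3.378-.5+165,(v+.5)/3.375-.5+145)
s2=lambda u,v:((u+.5)/4-.5+240,(v+.5)/4-.5+225); d2=lambda u,v:((u-420+.5)/5-.5+225,(v+.5)/5.176-.5+95)
print("handle top",tri([(S,s1(163,138)),(D,d1(556,304))]))
print("collar scene/side",atz(S,s1(167,208),.097),atz(D,d1(560,350),.097))
print("salt",atz(S,s1(47,25),.09),"jar",atz(S,(210,105),.087),"tin",atz(S,(226,240),.11))
# board: (-47,-93..) groove edge points at top z=24
P=np.array([[-85,-120,24],[-85,120,24],[85,-120,24],[-55,-85,20],[-55,96,20],[85,-85,20]])/1e3
us=[s2(237,27),s2(392,322),s2(32,112),s2(223,82),s2(338,302),s2(48,154)]
Q=P[[3,4,5,1,0]]; ud=[d2(520,318),d2(541,92),d2(735,327),d2(503,62),d2(466,360)]
def tf(p,X): c,s=np.cos(p[2]),np.sin(p[2]); return np.c_[X[:,0]*c-X[:,1]*s+p[0],X[:,0]*s+X[:,1]*c+p[1],X[:,2]]
for sel in ("s","d","sd"):
    def f(p):
        r=[]
        if "s" in sel: r.append(proj(S,tf(p,P))-us)
        if "d" in sel: r.append(proj(D,tf(p,Q))-ud)
        return np.vstack(r).ravel()
    r=min((least_squares(f,[.6,.3,a]) for a in(0,1.57,3.14,-1.57)),key=lambda r:r.cost); print(sel,r.x,np.abs(r.fun).max(), r.fun.round(1))
    print(tf(r.x,np.array([[-55,90,16],[-55,-85,16],[85,-85,16]])/1e3).round(4))
E
```

```text
handle top [ 0.46160773 -0.10674566  0.17211639]
collar scene/side [ 0.45866506 -0.1009869   0.097     ] [ 0.45700265 -0.11095787  0.097     ]
salt [ 0.49032408 -0.29148579  0.09      ] jar [ 0.61903996 -0.26890931  0.087     ] tin [0.69696911 0.21590255 0.11      ]
s [0.54767288 0.34797843 0.11072981] 1.297892568668658 [ 0.3 -0.9  0.4 -0.4 -0.6 -0.2 -0.1 -0.2 -0.1  1.3  0.2  0.3]
[[0.4831 0.4313 0.016 ]
 [0.5024 0.2574 0.016 ]
 [0.6415 0.2729 0.016 ]]
d [0.54802936 0.34740529 0.12155005] 0.9038319886966519 [-0.3 -0.1  0.   0.2  0.9  0.8 -0.6 -0.7 -0.1 -0.4]
[[0.4825 0.4301 0.016 ]
 [0.5037 0.2564 0.016 ]
 [0.6427 0.2733 0.016 ]]
sd [0.54778375 0.34780583 0.11468484] 1.1220005741998875 [ 0.1 -1.   0.4 -0.7 -0.8 -0.1 -0.3 -0.3 -0.1  1.1  0.   0.4 -0.5 -0.3
  0.2 -0.   0.7  0.9 -0.4 -0.9 -0.4 -0.7]
[[0.4828 0.4309 0.016 ]
 [0.5029 0.2571 0.016 ]
 [0.642  0.2731 0.016 ]]
```

```bash
python3 -m inch '[[-3,-1.2,1,0,0,0],[-6,-2.4,2,0,0,0],[-9.5,-3.8,4,0,0,0],[-13,-5,6,0,0,0],[-16.5,-6.5,7,0,0,0],[-20,-8,7,0,0,0],[-23,-9.5,7,0,0,0],[-25,-10.3,7,0,0,0],[-26.3,-10.7,7,0,0,0],[-26.3,-10.7,7,0,0,0]]' 1 && python3 - <<'E'
from h import *
np.set_printoptions(suppress=True,precision=4)
i=viewer.camera_info("wrist");print(i["hand_eye"],i["mtx"][0])
c,im=shot("wrist","pics/w1.png")
print(proj(c,[[.4605,-.107,.169],[.458,-.105,.094]]))
for n in("scene",):shot(n,"pics/s_hover.png")
C=cam("scene");print("big top",tri([(C,((313+.5)/4.5+234.5,(335+.5)/4.5+84.5)),(cam("side"),((583-450)/3.378+165,(42)/3.375+145))]))
E
```

```text
t: 0.93
eef_pos: [0.4588, -0.108, 0.309]
tcp_rot: [[0.003, 1.0, -0.002], [1.0, -0.003, 0.0], [0.0, -0.002, -1.0]]
wrist_force: [-0.2, 1.4, 0.1]
width: 0.0855
[[-0.001  -0.9544 -0.2985  0.0756]
 [ 1.     -0.0013  0.0008 -0.0002]
 [-0.0011 -0.2985  0.9544 -0.1348]
 [ 0.      0.      0.      1.    ]] [296.8678   0.     252.7068]
[[254.7688 184.9375]
 [252.3473 166.9295]]
big top [0.4339 0.0939 0.2157]
```

View pics/w1.png

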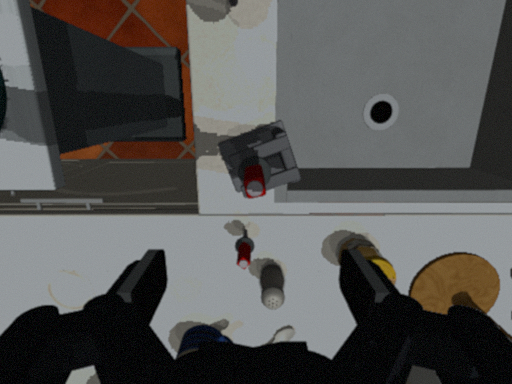

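```bash
python3 - <<'E'
import cv2
cv2.imwrite("pics/w1c.png",cv2.resize(cv2.imread("pics/w1.png")[112:208,205:315],(770,600*96*7//600//1 if 0 else 672),interpolation=3)[:600])
E
```

```text
(no output)
```

View pics/w1c.png

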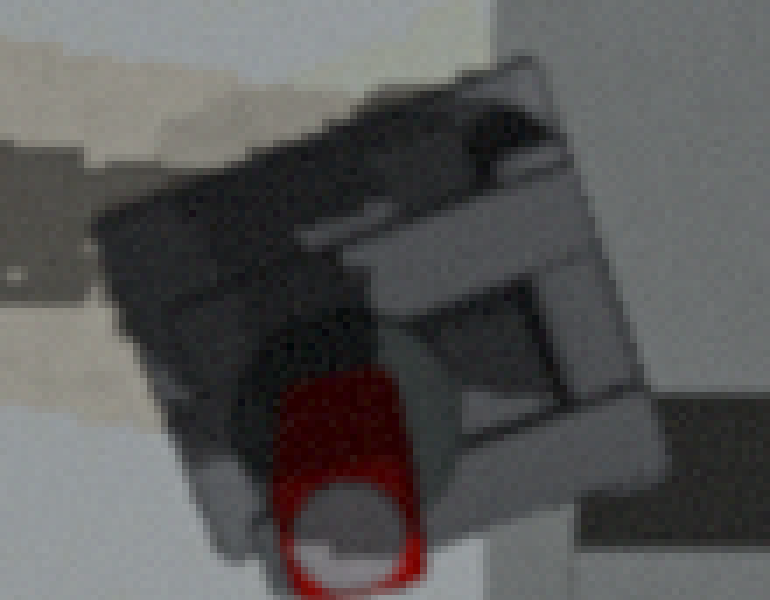

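```bash
python3 - <<'E'
from h import *
np.set_printoptions(suppress=True,precision=4)
c=cam("wrist"); g=lambda u,v,z:atz(c,((u+.5)/7-.5+205,(v+.5)/7-.5+112),z)
def L(n,a,b,z):
    A,B=g(*a,z),g(*b,z);d=B-A;print(n,A[:2],B[:2],"yaw deg",np.degrees(np.arctan2(d[1],d[0])))
L("far inner",(375,315),(540,277),.094);L("near inner",(455,445),(650,393),.094)
L("near outer",(430,543),(662,482),.094);L("far outer",(345,252),(575,172),.094)
L("right edge",(575,172),(660,460),.094)
L("top bottom",(300,597),(425,578),.167);L("top left",(275,490),(293,590),.167);L("top right",(410,480),(425,575),.167)
print("disc",g(351,527,.169))
E
```

```text
far inner [ 0.47  -0.091] [ 0.4978 -0.0846] yaw deg 13.005432571834755
near inner [ 0.4839 -0.1136] [ 0.5172 -0.1045] yaw deg 15.292556186001368
near outer [ 0.4798 -0.1312] [ 0.52   -0.1202] yaw deg 15.27750492921557
far outer [ 0.4649 -0.0804] [ 0.5031 -0.0671] yaw deg 19.08081838186574
right edge [ 0.5031 -0.0671] [ 0.5195 -0.1163] yaw deg -71.5666579087773
top bottom [ 0.4582 -0.1182] [ 0.4756 -0.1154] yaw deg 8.974698061465682
top left [ 0.4548 -0.1027] [ 0.4572 -0.1171] yaw deg -80.62470961851278
top right [ 0.4734 -0.1013] [ 0.4756 -0.115 ] yaw deg -80.72478799011314
disc [ 0.4653 -0.1074  0.169 ]
```

```bash
python3 -m inch '[[0.1,0,-2,0,0,0.08],[0.2,0,-5,0,0,0.157],[0.2,0,-8.5,0,0,0.157],[0.2,0,-11.5,0,0,0.157],[0.2,0,-14,0,0,0.157],[0.2,0,-16,0,0,0.157],[0.2,0,-17.5,0,0,0.157],[0.2,0,-18.1,0,0,0.157],[0.2,0,-18.1,0,0,0.157],[0.2,0,-18.1,0,0,0.157]]' 1
python3 -m inch '[[0,0,0,0,0,0],[0,0,0,0,0,0],[0,0,0,0,0,0],[0,0,0,0,0,0],[0,0,0,0,0,0],[0,0,0,0,0,0]]' -1 60
python3 - <<'E'
from h import *
shot("wrist","pics/w2.png")
E
```

```text
t: 1.87
eef_pos: [0.4655, -0.1064, 0.1282]
tcp_rot: [[-0.158, 0.988, 0.001], [0.988, 0.158, 0.0], [0.0, 0.001, -1.0]]
wrist_force: [-0.3, -0.4, -0.1]
width: 0.0852
t: 2.37
eef_pos: [0.4638, -0.107, 0.1287]
tcp_rot: [[-0.156, 0.988, 0.0], [0.988, 0.156, 0.0], [-0.0, 0.0, -1.0]]
wrist_force: [-2.1, -0.3, 3.4]
width: 0.0194
```

View pics/w2.png

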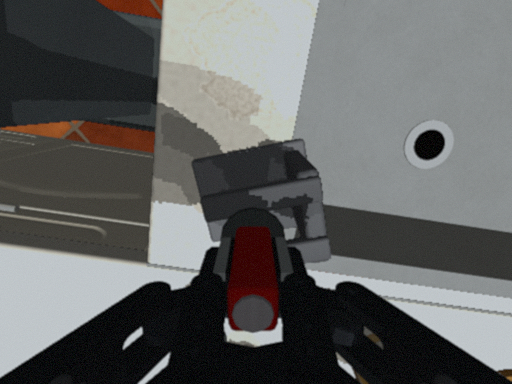

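Scraper is gripped: the red handle is between the pads at (252,280), width 19.4 mm. Next I lift it clear of the fork and go round the big look-alike (0.434, 0.094, top z 0.216).

```bash
python3 -m inch '[[0,0,0.5,0,0,0],[0,0,1.5,0,0,0],[0,0,3,0,0,0],[0,0,4.5,0,0,0],[0,0,6.5,0,0,0],[0,0,8.5,0,0,0],[0,0,10,0,0,0],[0,0,11,0,0,0],[0.8,0.7,11,0,0,0],[2.5,2.3,11,0,0,0]]' -1 60
python3 -m inch '[[2.5,2.2,0,0,0,0],[5.2,4.8,0,0,0,0],[7.8,7.5,0,0,0,0],[8.5,11,0,0,0,0],[8.5,14.5,0,0,0,0],[8.4,18,0,0,0,0],[8.2,21.5,0,0,0,0],[8,25,0,0,0,0],[7,28.5,0,0,0,0],[6,32,0,0,0,0]]'
python3 -m inch '[[-1.2,3.3,0,0,0,0],[-2.4,6.6,0,0,0,0],[-3.6,10,0,0,0,0],[-4.8,13.3,0,0,0,0],[-5.8,16.5,-1,0,0,0],[-6.4,18.5,-3,0,0,0],[-6.6,19.5,-5,0,0,0],[-6.6,19.5,-6.5,0,0,0],[-6.6,19.5,-7.3,0,0,0],[-6.6,19.5,-7.3,0,0,0]]'
python3 -m inch '[[0,0,0,0,0,0],[0,0,0,0,0,0],[0,0,0,0,0,0]]'
python3 - <<'E'
from h import *
from scipy.optimize import least_squares
st=bot.get_state(); p=st["eef_pos"];R=np.array(st["tcp_rot"]);print(st["t"],p)
a=shot("scene","pics/s3.png");b=shot("side","pics/d3.png");w=shot("wrist","pics/w3.png")
out=[]
tip=[p[0],p[1],p[2]-.112]
for c,im in(a,b):
    u=proj(c,[tip])[0];print(u)
    x,y=int(u[0])-32,int(u[1])-45
    x=max(0,min(x,512-65));y=max(0,min(y,384-90))
    print("off",x,y); out.append(cv2.resize(im[y:y+90,x:x+65],None,fx=6,fy=6,interpolation=3))
cv2.imwrite("pics/c3.png",np.hstack(out))
E
```

```text
t: 3.25
eef_pos: [0.4874, -0.0858, 0.2387]
tcp_rot: [[-0.152, 0.988, -0.001], [0.988, 0.152, -0.001], [-0.001, -0.001, -1.0]]
wrist_force: [0.5, 0.3, -1.1]
width: 0.0195
t: 4.08
eef_pos: [0.5484, 0.2385, 0.237]
tcp_rot: [[-0.157, 0.988, -0.001], [0.988, 0.157, -0.0], [-0.0, -0.001, -1.0]]
wrist_force: [0.9, 0.5, -0.6]
width: 0.0194
t: 4.92
eef_pos: [0.4812, 0.43, 0.162]
tcp_rot: [[-0.157, 0.988, -0.004], [0.988, 0.157, -0.004], [-0.004, -0.005, -1.0]]
wrist_force: [0.1, 0.6, -0.9]
width: 0.0191
t: 5.17
eef_pos: [0.4841, 0.431, 0.1664]
tcp_rot: [[-0.155, 0.988, 0.002], [0.988, 0.155, 0.001], [0.001, 0.002, -1.0]]
wrist_force: [-0.5, 0.3, -0.8]
width: 0.0194
5.1667 [0.48405196 0.43098335 0.16644849]
[324.26734249 296.36024352]
off 292 251
[249.08048678 106.74761567]
off 217 61
```

View pics/c3.png

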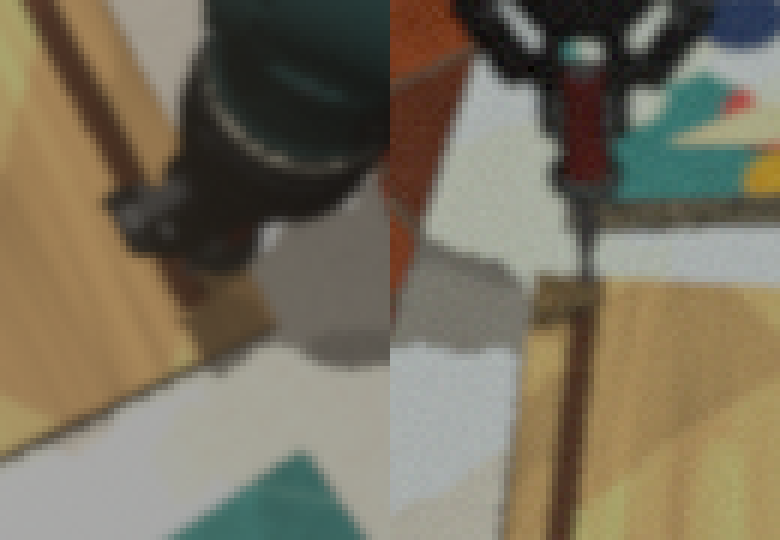

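```bash
python3 - <<'E'
from h import *
np.set_printoptions(suppress=True,precision=2)
c=cam("wrist");im=cv2.imread("pics/w3.png")
st=bot.get_state();p=st["eef_pos"]
print("tip pred",proj(c,[[p[0],p[1],.054],[p[0],p[1],.02]]),"groove",proj(c,[[.4828,.4309,.016],[.5029,.2571,.016],[.642,.2731,.016]]))
cv2.imwrite("pics/w3c.png",cv2.resize(im[60:290,120:420],None,fx=2.6,fy=2.6,interpolation=3))
E
```

```text
tip pred [[252.62 194.53]
 [252.55 184.39]] groove [[251.71 183.37]
 [245.84 328.2 ]
 [364.97 332.01]]
```

View pics/w3c.png

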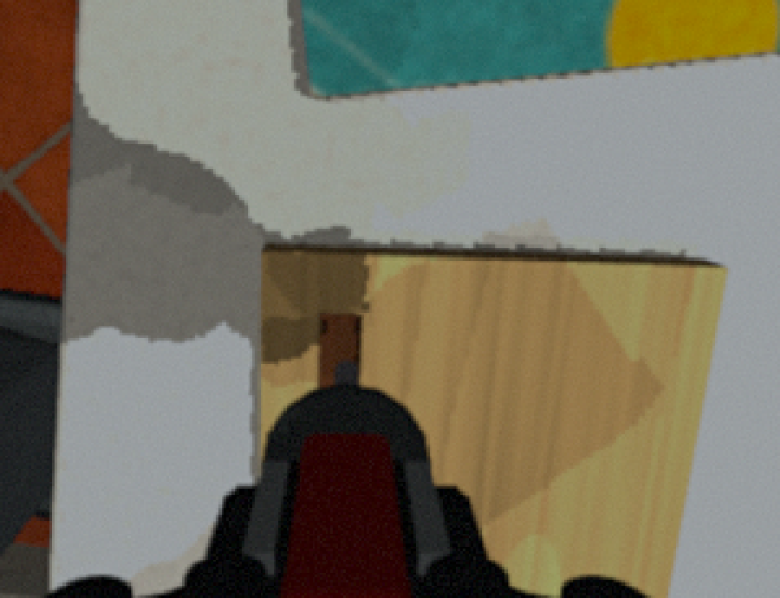

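```bash
python3 - <<'E'
from h import *
np.set_printoptions(suppress=True,precision=4)
c=cam("wrist");q=lambda u,v:((u+.5)/2.6-.5+120,(v+.5)/2.6-.5+60)
th=.1147;B=np.array([.5478,.3478]);Rt=np.array([[np.cos(th),-np.sin(th)],[np.sin(th),np.cos(th)]])
# observed rim points -> board frame
for n,uv in dict(endL=(320,315),endR=(361,315),L2=(318,375),cornerNW=(262,245),cornerNE=(722,266)).items():
    P=atz(c,q(*uv),.024)[:2];print(n,P,"board mm",1e3*(Rt.T@(P-B)))
p=bot.get_state()["eef_pos"];print(p)
for z in(.05,.054,.058):print("tip end if top at 363:",atz(c,q(346.5,363),z), "side", atz(cam("side"),((586-390)/6+217,(282)/6+61),z))
E
```

```text
endL [0.4736 0.4341] board mm [-63.8373  94.2684]
endR [0.4886 0.4365] board mm [-48.6747  94.8769]
L2 [0.4762 0.4108] board mm [-63.8748  70.7996]
cornerNW [0.4492 0.4566] board mm [-85.4977 119.3967]
cornerNE [0.6153 0.4748] board mm [ 81.5782 118.4762]
[0.4836 0.431  0.1663]
tip end if top at 363: [0.4848 0.4255 0.05  ] side [0.4862 0.4299 0.05  ]
tip end if top at 363: [0.4846 0.4268 0.054 ] side [0.487  0.4264 0.054 ]
tip end if top at 363: [0.4844 0.428  0.058 ] side [0.4877 0.4229 0.058 ]
```

```bash
python3 -m inch '[[-0.15,0.15,0,0,0,0],[-0.3,0.3,-0.3,0,0,0],[-0.3,0.3,-0.8,0,0,0],[-0.3,0.3,-1.3,0,0,0],[-0.3,0.3,-1.8,0,0,0],[-0.3,0.3,-2.2,0,0,0],[-0.3,0.3,-2.6,0,0,0],[-0.3,0.3,-2.8,0,0,0],[-0.3,0.3,-2.8,0,0,0],[-0.3,0.3,-2.8,0,0,0]]'
python3 - <<'E'
from h import *
c,im=shot("wrist","pics/w4.png");d,im2=shot("side","pics/d4.png")
print(bot.get_state()["eef_pos"])
a=cv2.resize(im[150:220,220:290],None,fx=6,fy=6,interpolation=3);b=cv2.resize(im2[80:150,220:280],None,fx=6,fy=6,interpolation=3)
cv2.imwrite("pics/c4.png",np.hstack([a,b]))
E
```

```text
t: 6.15
eef_pos: [0.48, 0.4339, 0.1371]
tcp_rot: [[-0.156, 0.988, -0.0], [0.988, 0.156, -0.0], [-0.0, -0.0, -1.0]]
wrist_force: [0.2, -0.9, -2.1]
width: 0.0197
[0.48018368 0.43415895 0.13750668]
```

View pics/c4.png

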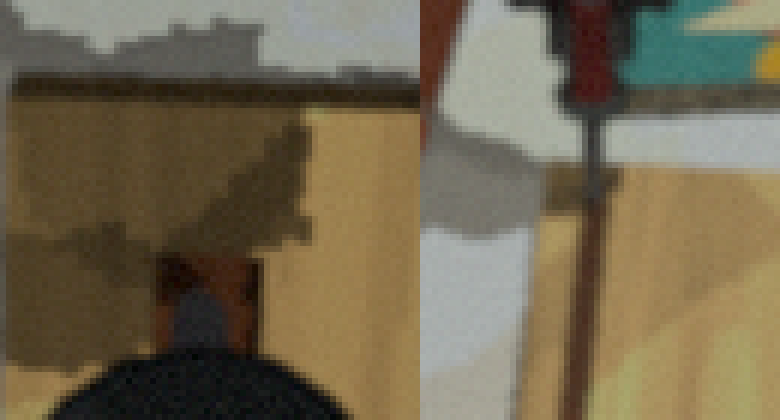

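The tip at (200,320) is inside the groove mouth (155–258), about 1 mm left of centre and about 6 mm from the end wall. Now I lower until contact.

```bash
python3 -m inch '[[0.05,-0.1,-0.2,0,0,0],[0.05,-0.1,-0.4,0,0,0],[0.05,-0.1,-0.6,0,0,0],[0.05,-0.1,-0.7,0,0,0],[0.05,-0.1,-0.7,0,0,0]]'
python3 -m inch '[[0,0,-0.05,0,0,0],[0,0,-0.1,0,0,0],[0,0,-0.1,0,0,0]]'
python3 -m inch '[[0,0,-0.05,0,0,0],[0,0,-0.1,0,0,0],[0,0,-0.1,0,0,0]]'
```

```text
t: 6.67
eef_pos: [0.4803, 0.4328, 0.1299]
tcp_rot: [[-0.156, 0.988, -0.0], [0.988, 0.156, -0.001], [-0.0, -0.001, -1.0]]
wrist_force: [-0.2, -0.4, -1.3]
width: 0.0194
t: 6.92
eef_pos: [0.4805, 0.433, 0.1292]
tcp_rot: [[-0.156, 0.988, -0.0], [0.988, 0.156, -0.0], [-0.0, -0.0, -1.0]]
wrist_force: [0.1, -0.6, -1.7]
width: 0.0193
t: 7.17
eef_pos: [0.4805, 0.433, 0.1283]
tcp_rot: [[-0.156, 0.988, 0.0], [0.988, 0.156, -0.0], [-0.0, 0.0, -1.0]]
wrist_force: [-0.5, 0.2, -0.5]
width: 0.0191
```

```bash
python3 -m inch '[[0,0,-0.05,0,0,0],[0,0,-0.1,0,0,0],[0,0,-0.1,0,0,0]]' | grep -E 'pos|force'
python3 -m inch '[[0,0,-0.05,0,0,0],[0,0,-0.05,0,0,0]]'| grep -E 'pos|force'
python3 -m inch '[[0,0,-0.05,0,0,0],[0,0,-0.05,0,0,0]]'| grep -E 'pos|force'
```

```text
eef_pos: [0.4806, 0.4332, 0.1278]
wrist_force: [-0.3, -0.3, 2.8]
eef_pos: [0.4806, 0.4332, 0.1277]
wrist_force: [-0.4, -1.2, 5.6]
eef_pos: [0.4807, 0.4333, 0.1276]
wrist_force: [-2.0, -1.3, 7.5]
```

```bash
for i in 1 2; do python3 -m inch '[[0.03,-0.25,0.01,0,0,0],[0.06,-0.5,0.01,0,0,0],[0.09,-0.75,0.01,0,0,0],[0.11,-1,0.01,0,0,0],[0.14,-1.25,0.01,0,0,0],[0.17,-1.5,0.01,0,0,0],[0.2,-1.75,0.01,0,0,0],[0.23,-2,0.01,0,0,0],[0.26,-2.25,0.01,0,0,0],[0.29,-2.5,0.01,0,0,0]]'| grep -E 't:|pos|force'; done
python3 - <<'E'
from h import *
c,im=shot("wrist","pics/w5.png");d,im2=shot("side","pics/d5.png");e,im3=shot("scene","pics/s5.png")
s=bot.get_state();p=s["eef_pos"];print(p,s["wrist_force"])
a=cv2.resize(im[150:220,220:290],None,fx=6,fy=6,interpolation=3)
def crop(c,I):
    u,v=proj(c,[[p[0],p[1],.02]])[0].astype(int);print(u-30,v-40);return cv2.resize(I[v-40:v+30,u-30:u+30],None,fx=6,fy=6,interpolation=3)
cv2.imwrite("pics/c5.png",np.hstack([a,crop(d,im2)]))
E
```

```text
t: 8.58
eef_pos: [0.4846, 0.4108, 0.1277]
tcp_rot: [[-0.157, 0.988, 0.003], [0.988, 0.157, 0.006], [0.005, 0.004, -1.0]]
wrist_force: [0.1, 3.3, 5.8]
t: 9.42
eef_pos: [0.4875, 0.3855, 0.1277]
tcp_rot: [[-0.157, 0.988, 0.003], [0.988, 0.157, 0.005], [0.004, 0.004, -1.0]]
wrist_force: [-0.8, 4.6, 5.1]
[0.48761806 0.38414696 0.12765122] [-0.32984539  1.51745939  7.18924245]
217 84
```

View pics/c5.png

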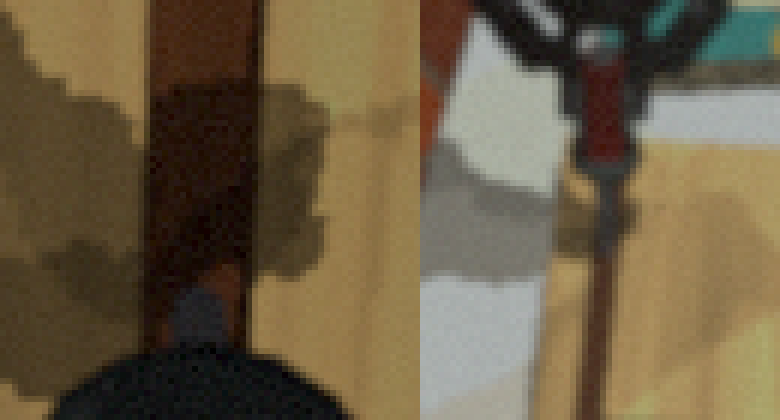

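The tip is centred in the groove (199 between edges 145 and 253), at a steady press of about 7 N. I've viewed 11 pictures. Next I work out the remaining distance to the corner numerically.

```bash
python3 - <<'E'
from h import *
np.set_printoptions(suppress=True,precision=4)
c=cam("wrist");p=bot.get_state()["eef_pos"]
T=atz(c,(220+199.5/6-.5,150+317/6-.5),.020);print("tcp",p,"tip",T)
th=.1147;B=np.array([.5478,.3478]);R=np.array([[np.cos(th),-np.sin(th)],[np.sin(th),np.cos(th)]])
print("board mm",1e3*R.T@(T[:2]-B)," corner-tip",np.array([.5029,.2571])-T[:2])
im=cv2.imread("pics/w5.png").astype(int)
# groove edges in rows above tip -> heading of centreline
from scipy.ndimage import gaussian_filter1d
pts=[]
for v in list(range(60,120,6)):
    P=[atz(c,(u,v),.024) for u in(200,300)]
    g=gaussian_filter1d(im[v,210:300,2].astype(float),1);d=np.diff(g);l=210+np.argmin(d)+.5;r=210+np.argmax(d)+.5;print(v,l,r,atz(c,((l+r)/2,v),.024))
E
```

```text
tcp [0.4876 0.3841 0.1277] tip [0.4888 0.3788 0.02  ]
board mm [-55.0917  37.5397]  corner-tip [ 0.0141 -0.1217]
60 278.5 291.5 [0.4948 0.4929 0.024 ]
66 298.5 218.5 [0.4762 0.4859 0.024 ]
72 236.5 233.5 [0.4596 0.4791 0.024 ]
78 252.5 224.5 [0.4627 0.4754 0.024 ]
84 235.5 240.5 [0.463  0.4711 0.024 ]
90 227.5 294.5 [0.4808 0.4696 0.024 ]
96 250.5 265.5 [0.4792 0.465  0.024 ]
102 243.5 290.5 [0.4867 0.4618 0.024 ]
108 211.5 216.5 [0.4472 0.4511 0.024 ]
114 213.5 216.5 [0.4484 0.4468 0.024 ]
```

```bash
for i in 1 2 3 4; do python3 -m inch '[[0.03,-0.25,0,0,0,0],[0.06,-0.5,0,0,0,0],[0.09,-0.75,0,0,0,0],[0.11,-1,0,0,0,0],[0.14,-1.25,0,0,0,0],[0.17,-1.5,0,0,0,0],[0.2,-1.75,0,0,0,0],[0.23,-2,0,0,0,0],[0.26,-2.25,0,0,0,0],[0.285,-2.5,0,0,0,0]]'| grep -E 't:|pos|force'; done
```

```text
t: 10.4
eef_pos: [0.4904, 0.3606, 0.1277]
tcp_rot: [[-0.157, 0.988, 0.003], [0.988, 0.157, 0.005], [0.004, 0.004, -1.0]]
wrist_force: [-1.2, 3.3, 5.8]
t: 11.23
eef_pos: [0.4933, 0.3356, 0.1277]
tcp_rot: [[-0.157, 0.988, 0.004], [0.988, 0.157, 0.005], [0.004, 0.004, -1.0]]
wrist_force: [-1.0, 3.8, 5.6]
t: 12.07
eef_pos: [0.4962, 0.3106, 0.1277]
tcp_rot: [[-0.157, 0.988, 0.004], [0.988, 0.157, 0.005], [0.004, 0.004, -1.0]]
wrist_force: [-0.4, 3.8, 7.0]
t: 12.9
eef_pos: [0.4991, 0.2856, 0.1277]
tcp_rot: [[-0.157, 0.988, 0.004], [0.988, 0.157, 0.005], [0.004, 0.004, -1.0]]
wrist_force: [-0.1, 4.8, 6.7]
```

```bash
python3 -m inch '[[0.03,-0.25,0,0,0,0],[0.06,-0.5,0,0,0,0],[0.09,-0.75,0,0,0,0],[0.11,-1,0,0,0,0],[0.14,-1.25,0,0,0,0],[0.17,-1.5,0,0,0,0],[0.2,-1.75,0,0,0,0],[0.22,-1.95,0,0,0,0],[0.24,-2.15,0,0,0,0],[0.25,-2.25,0,0,0,0]]'| grep -E 't:|pos|force'
python3 - <<'E'
from h import *
np.set_printoptions(suppress=True,precision=4)
p=bot.get_state()["eef_pos"]; tip=np.array([p[0]+.0012,p[1]-.0053,.020])
th=.1147;B=np.array([.5478,.3478]);R=np.array([[np.cos(th),-np.sin(th)],[np.sin(th),np.cos(th)]])
print(p,"tip board",1e3*R.T@(tip[:2]-B))
# side-view check: short-leg dark band, sampled across in board y at several board x (surface z=.02)
c,im=shot("side","pics/d6.png");im=cv2.GaussianBlur(im,(0,0),.7)
for X in(-20,0,20,40,60,75):
    ys=np.arange(-110,-60,1.);P=np.array([[*(R@np.array([X,y])/1e3+B),.020] for y in ys])
    uv=proj(c,P).astype(np.float32);r=cv2.remap(im[:,:,1],uv[:,:1],uv[:,1:],1).ravel().astype(float)
    w=np.clip(r.max()*.7-r,0,None);print(X,(w*ys).sum()/max(w.sum(),1e-9), r.min(),r.max())
E
```

```text
t: 13.73
eef_pos: [0.5017, 0.2626, 0.1276]
tcp_rot: [[-0.157, 0.988, 0.004], [0.988, 0.157, 0.004], [0.003, 0.004, -1.0]]
wrist_force: [-0.0, 3.6, 7.1]
[0.5017 0.2626 0.1276] tip board [-54.9957 -84.8092]
-20 -83.80881978078 57.0 137.0
0 -83.47381392483055 57.0 128.0
20 -83.53259141494436 58.0 133.0
40 -84.37110187110187 66.0 164.0
60 -82.94074074074072 63.0 152.0
75 -82.30000000000001 64.0 152.0
```

```bash
for i in 1 2 3; do python3 -m inch '[[0.25,0.03,0,0,0,0],[0.5,0.06,0,0,0,0],[0.75,0.09,0,0,0,0],[1,0.12,0,0,0,0],[1.25,0.15,0,0,0,0],[1.5,0.18,0,0,0,0],[1.74,0.21,0,0,0,0],[1.99,0.24,0,0,0,0],[2.24,0.27,0,0,0,0],[2.49,0.295,0,0,0,0]]'| grep -E 't:|pos|force'; done
python3 - <<'E'
from h import *
np.set_printoptions(suppress=True,precision=4)
p=bot.get_state()["eef_pos"]; tip=np.array([p[0]+.0012,p[1]-.0053,.020])
th=.1147;B=np.array([.5478,.3478]);R=np.array([[np.cos(th),-np.sin(th)],[np.sin(th),np.cos(th)]])
print(p,"tip board",1e3*R.T@(tip[:2]-B))
E
```

```text
t: 14.62
eef_pos: [0.5163, 0.2621, 0.1271]
tcp_rot: [[-0.157, 0.987, -0.018], [0.988, 0.157, -0.007], [-0.004, -0.019, -1.0]]
wrist_force: [-13.8, -0.1, 25.0]
t: 15.45
eef_pos: [0.5405, 0.2646, 0.127]
tcp_rot: [[-0.157, 0.987, -0.02], [0.988, 0.157, -0.007], [-0.004, -0.021, -1.0]]
wrist_force: [-14.1, -1.4, 23.4]
t: 16.28
eef_pos: [0.5626, 0.2669, 0.1268]
tcp_rot: [[-0.157, 0.987, -0.026], [0.988, 0.156, -0.01], [-0.005, -0.027, -1.0]]
wrist_force: [-17.5, -2.3, 27.3]
[0.5626 0.2669 0.1268] tip board [  6.048  -87.5134]
```

```bash
python3 -m inch '[[0.25,0.03,0.04,0,0,0],[0.5,0.06,0.08,0,0,0],[0.75,0.09,0.12,0,0,0],[1,0.12,0.16,0,0,0],[1.25,0.15,0.2,0,0,0]]'| grep -vE 'wid'; python3 - <<'E'
from bench import bot
s=bot.get_state();print(s["torque"],s["joint_velocities"].round(3),s["joints"].round(3))
E
```

```text
t: 16.7
eef_pos: [0.5781, 0.2683, 0.1273]
tcp_rot: [[-0.157, 0.987, -0.02], [0.988, 0.157, -0.008], [-0.005, -0.021, -1.0]]
wrist_force: [-8.6, -0.4, 9.9]
[-0.45698943  2.96717831 -0.11046873] [ 0.019  0.031  0.009 -0.081  0.013 -0.     0.02 ] [-0.471  0.624 -0.048  1.876  0.041  0.664 -0.386]
```

```bash
python3 -m inch '[[0.25,0.03,0.01,0,0,0],[0.5,0.06,0.02,0,0,0],[0.75,0.09,0.03,0,0,0],[1,0.12,0.03,0,0,0],[1.25,0.15,0.03,0,0,0]]'| grep -E 't:|pos|force'; python3 -m inch '[[0.25,0.03,0,0,0,0],[0.5,0.06,0,0,0,0],[0.75,0.09,0,0,0,0],[1,0.12,0,0,0,0],[1.25,0.15,0,0,0,0]]'| grep -vE 'wid'
python3 - <<'E'
from h import *
np.set_printoptions(suppress=True,precision=4)
s=bot.get_state();p=s["eef_pos"];z=np.array(s["tcp_rot"])[:,2]; tip=p+.11*z+np.array([.0012,-.0053,0])
th=.1147;B=np.array([.5478,.3478]);R=np.array([[np.cos(th),-np.sin(th)],[np.sin(th),np.cos(th)]])
print(p,"tip board",1e3*R.T@(tip[:2]-B),tip)
E
```

```text
t: 17.12
eef_pos: [0.6005, 0.2715, 0.1282]
tcp_rot: [[-0.156, 0.988, 0.001], [0.988, 0.156, -0.001], [-0.001, 0.0, -1.0]]
wrist_force: [-0.5, -0.1, -1.0]
t: 17.53
eef_pos: [0.6128, 0.2739, 0.1287]
tcp_rot: [[-0.156, 0.988, 0.0], [0.988, 0.156, -0.0], [-0.0, 0.0, -1.0]]
wrist_force: [0.5, -0.4, -0.7]
[0.6128 0.2739 0.1287] tip board [ 56.7512 -86.2645] [0.6141 0.2686 0.0187]
```

Contact was lost: I had raised too far after friction built up on the short leg. The tip is still inside the groove, about 1 mm off the floor. I'll go back within the groove to before the gap, touch down again and redraw that stretch.

```bash
python3 -m inch '[[-0.2,0,0,0,0,0],[-0.5,0.02,0,0,0,0],[-0.9,0,0,0,0,0],[-1.3,-0.05,0,0,0,0],[-1.7,-0.1,0,0,0,0],[-2.2,-0.16,0,0,0,0],[-2.7,-0.22,0,0,0,0],[-3.2,-0.28,0,0,0,0],[-3.6,-0.33,0,0,0,0],[-4,-0.38,0,0,0,0]]'| grep -E 't:|pos|force'
python3 -m inch '[[0,0,-0.05,0,0,0],[0,0,-0.1,0,0,0],[0,0,-0.1,0,0,0]]'| grep -E 'pos|force'
python3 -m inch '[[0,0,-0.02,0,0,0],[0,0,-0.04,0,0,0]]'| grep -E 'pos|force'
```

```text
t: 18.37
eef_pos: [0.5719, 0.27, 0.1288]
tcp_rot: [[-0.156, 0.988, -0.0], [0.988, 0.156, -0.0], [-0.0, -0.0, -1.0]]
wrist_force: [0.3, -0.3, -1.1]
eef_pos: [0.5725, 0.2701, 0.1279]
wrist_force: [0.0, 0.1, 1.3]
eef_pos: [0.5727, 0.2702, 0.1277]
wrist_force: [-1.7, 0.3, 3.7]
```

```bash
for i in 1 2; do python3 -m inch '[[0.22,0.03,0,0,0,0],[0.45,0.05,0,0,0,0],[0.7,0.08,0,0,0,0],[0.95,0.11,0,0,0,0]]'| grep -E 't:|pos|rot|force';done
```

```text
t: 19.12
eef_pos: [0.5813, 0.2712, 0.1276]
tcp_rot: [[-0.156, 0.988, -0.002], [0.988, 0.156, -0.0], [-0.0, -0.002, -1.0]]
wrist_force: [-4.0, -0.6, 5.7]
t: 19.45
eef_pos: [0.5907, 0.2722, 0.1276]
tcp_rot: [[-0.156, 0.988, -0.002], [0.988, 0.156, -0.001], [-0.0, -0.002, -1.0]]
wrist_force: [-3.0, -0.4, 5.6]
```

```bash
for i in 1 2; do python3 -m inch '[[0.25,0.03,0,0,0,0],[0.5,0.06,0,0,0,0],[0.75,0.09,0,0,0,0],[1,0.12,0,0,0,0],[1.25,0.15,0,0,0,0],[1.5,0.18,0,0,0,0]]'| grep -E 't:|pos|force';done
python3 - <<'E'
from h import *
np.set_printoptions(suppress=True,precision=4)
s=bot.get_state();p=s["eef_pos"];z=np.array(s["tcp_rot"])[:,2]; tip=p+.11*z+np.array([.0012,-.0053,0])
th=.1147;B=np.array([.5478,.3478]);R=np.array([[np.cos(th),-np.sin(th)],[np.sin(th),np.cos(th)]])
print("tip board",1e3*R.T@(tip[:2]-B),tip)
E
```

```text
t: 19.95
eef_pos: [0.6057, 0.274, 0.1276]
tcp_rot: [[-0.156, 0.988, -0.002], [0.988, 0.156, -0.001], [-0.0, -0.002, -1.0]]
wrist_force: [-3.1, -1.1, 5.7]
t: 20.45
eef_pos: [0.6208, 0.2759, 0.1276]
tcp_rot: [[-0.156, 0.988, -0.002], [0.988, 0.156, -0.001], [-0.0, -0.002, -1.0]]
wrist_force: [-3.2, -1.2, 6.0]
tip board [ 64.6132 -85.2587] [0.6217 0.2705 0.0176]
```

```bash
python3 -m inch '[[0.25,0.03,0,0,0,0],[0.5,0.06,0,0,0,0],[0.75,0.09,0,0,0,0],[1,0.12,0,0,0,0],[1.25,0.15,0,0,0,0],[1.5,0.18,0,0,0,0],[1.75,0.21,0,0,0,0],[1.95,0.23,0,0,0,0]]'| grep -E 't:|pos|force'
for i in 1 2; do python3 -m inch '[[0.1,0.01,0,0,0,0],[0.2,0.02,0,0,0,0]]'| grep -E 't:|pos|force';done
```

```text
t: 21.12
eef_pos: [0.6412, 0.2783, 0.1276]
tcp_rot: [[-0.156, 0.988, 0.0], [0.988, 0.156, 0.0], [0.0, 0.0, -1.0]]
wrist_force: [-0.7, -0.0, -0.4]
t: 21.28
eef_pos: [0.644, 0.2783, 0.1271]
tcp_rot: [[-0.156, 0.988, 0.002], [0.988, 0.156, 0.0], [0.0, 0.002, -1.0]]
wrist_force: [0.0, -0.4, -0.9]
t: 21.45
eef_pos: [0.6451, 0.2783, 0.1269]
tcp_rot: [[-0.156, 0.988, -0.0], [0.988, 0.156, -0.0], [-0.0, -0.0, -1.0]]
wrist_force: [0.3, 0.7, -0.4]
```

The tip ran out at the spout, where contact ended at the board's edge. Next I lift and take the same way back.

```bash
python3 -m inch '[[0,0,0.5,0,0,0],[0,0,1.5,0,0,0],[0,0,3,0,0,0],[0,0,5,0,0,0],[0,0,7,0,0,0],[0,0,9,0,0,0],[0,0,10.5,0,0,0],[-0.5,-0.5,11.5,0,0,0],[-1.5,-1.5,11.7,0,0,0],[-3,-3.3,11.7,0,0,0]]'|grep -E 'pos'
python3 -m inch '[[-1.5,-2.5,0,0,0,0],[-3,-5,0,0,0,0],[-4.5,-7.5,0,0,0,0],[-4.5,-10.5,0,0,0,0],[-4.5,-13.5,0,0,0,0],[-4.5,-16.5,0,0,0,0],[-4.5,-19.5,0,0,0,0],[-4.5,-22.5,0,0,0,0],[-4.5,-25,0,0,0,0],[-5.5,-27,0,0,0,0]]'|grep -E 'pos'
python3 -m inch '[[-2,-2,0,0,0,0],[-4,-4,0,0,0,0],[-6,-6,0,0,0,0],[-7.5,-7,0,0,0,0],[-8.8,-7.6,0,0,0,0],[-9.5,-7.8,0,0,0,0],[-9.59,-7.93,0,0,0,0],[-9.59,-7.93,0,0,0,0],[-9.59,-7.93,0,0,0,0],[-9.59,-7.93,0,0,0,0]]'
python3 - <<'E'
from h import *
np.set_printoptions(suppress=True,precision=4)
s=bot.get_state();p=s["eef_pos"];print(p)
out=[]
for n,sz in(("side",(60,90)),("wrist",(140,140)),("scene",(50,70))):
    c,im=shot(n,f"pics/{n}_pre.png");tip=[p[0]+.0012,p[1]-.0053,p[2]-.112]
    q=proj(c,[tip,[.4635,-.1066,.094]]);print(n,q)
E
```

```text
eef_pos: [0.6155, 0.2477, 0.2463]
eef_pos: [0.5608, -0.0276, 0.2451]
t: 23.95
eef_pos: [0.4654, -0.1028, 0.2446]
tcp_rot: [[-0.158, 0.987, 0.001], [0.987, 0.158, 0.0], [0.0, 0.001, -1.0]]
wrist_force: [0.8, -0.1, -1.1]
width: 0.0193
[ 0.4654 -0.1028  0.2446]
side [[199.57   242.2956]
 [200.1821 247.7528]]
wrist [[253.3022 200.4016]
 [250.3693 186.4762]]
scene [[268.8871 123.0753]
 [269.7076 130.3752]]
```

```bash
python3 -m inch '[[0,0.05,-0.6,0,0,0],[0,0.1,-1.5,0,0,0],[0,0.1,-2.4,0,0,0],[0,0.1,-3.2,0,0,0],[0,0.1,-4,0,0,0],[0,0.1,-4.8,0,0,0],[0,0.1,-5.5,0,0,0]]'|grep -E 't:|pos|force'
python3 -m inch '[[0,0,-0.8,0,0,0],[0,0,-1.6,0,0,0],[0,0,-2.4,0,0,0],[0,0,-3.2,0,0,0],[0,-0.05,-3.9,0,0,0],[0,-0.1,-4.4,0,0,0],[0,-0.1,-4.8,0,0,0],[0,-0.1,-4.8,0,0,0]]'|grep -E 't:|pos|force'
```

```text
t: 24.68
eef_pos: [0.4637, -0.1028, 0.1882]
tcp_rot: [[-0.156, 0.988, -0.001], [0.988, 0.156, 0.0], [0.0, -0.001, -1.0]]
wrist_force: [-0.3, -0.4, -0.2]
t: 25.35
eef_pos: [0.4636, -0.1037, 0.1406]
tcp_rot: [[-0.156, 0.988, -0.001], [0.988, 0.156, 0.0], [0.0, -0.001, -1.0]]
wrist_force: [-0.1, -0.6, -1.4]
```

```bash
python3 -m inch '[[0,-0.05,-0.3,0,0,0],[0,-0.1,-0.6,0,0,0],[0,-0.1,-0.9,0,0,0],[0,-0.1,-1.1,0,0,0],[0,-0.1,-1.15,0,0,0],[0,-0.1,-1.15,0,0,0]]'|grep -E 't:|pos|force'
for i in 1 2; do python3 -m inch '[[0,0,-0.05,0,0,0],[0,0,-0.1,0,0,0],[0,0,-0.1,0,0,0]]'|grep -E 't:|pos|force';done
python3 - <<'E'
from h import *
s=bot.get_state();p=s["eef_pos"];out=[]
for n,P in(("side",None),("scene",None)):
    c,im=shot(n,f"pics/{n}_seat.png");u,v=proj(c,[[.464,-.107,.12]])[0].astype(int)
    out.append(cv2.resize(im[v-35:v+35,u-30:u+30],(384,448),interpolation=3))
cv2.imwrite("pics/c6.png",np.hstack(out))
shot("wrist","pics/w_seat.png")
E
```

```text
t: 25.85
eef_pos: [0.4639, -0.1047, 0.1298]
tcp_rot: [[-0.156, 0.988, -0.0], [0.988, 0.156, 0.0], [0.0, -0.0, -1.0]]
wrist_force: [0.4, 0.4, -2.4]
t: 26.1
eef_pos: [0.464, -0.1047, 0.1289]
tcp_rot: [[-0.156, 0.988, 0.0], [0.988, 0.156, -0.0], [-0.0, 0.0, -1.0]]
wrist_force: [0.2, -0.7, -0.4]
t: 26.35
eef_pos: [0.4641, -0.1048, 0.1286]
tcp_rot: [[-0.156, 0.988, 0.0], [0.988, 0.156, -0.0], [-0.0, 0.0, -1.0]]
wrist_force: [-1.3, -1.3, 6.4]
```

```bash
python3 -m inch '[[0,0,0.1,0,0,0],[0,0,0.1,0,0,0]]'|grep -E 'pos|force'
python3 -m inch '[[0,0,0,0,0,0],[0,0,0,0,0,0],[0,0,0,0,0,0],[0,0,0,0,0,0],[0,0,0,0,0,0],[0,0,0,0,0,0],[0,0,0,0,0,0]]' 1 |grep -E 'pos|force|width'
python3 -m inch '[[0,0,0.5,0,0,0],[0,0,1.5,0,0,0],[0,0,3,0,0,0],[0,0,5,0,0,0],[0,0,7.5,0,0,0],[0,0,10.5,0,0,0],[0,0,14,0,0,0],[2,2,16,0,0,0],[5,4,17,0,0,0],[8,6,17,0,0,0]]'|grep -E 't:|pos|force'
python3 -m inch '[[3,2,0,0,0,0],[6,4,0,0,0,0],[9,5,0,0,0,0],[12,6,0,0,0,0],[14,6,0,0,0,0],[14,6,0,0,0,0],[14,6,0,0,0,0],[14,6,0,0,0,0]]'|grep -E 't:|pos|force'
python3 - <<'E'
from h import *
out=[]
for n in("side","scene"):
    c,im=shot(n,f"pics/{n}_rel.png");u,v=proj(c,[[.464,-.107,.12]])[0].astype(int)
    a=im[v-35:v+35,u-30:u+30]; b=cv2.imread(f"pics/{n}.png")[v-35:v+35,u-30:u+30]
    out.append(np.vstack([cv2.resize(x,(257,300),interpolation=3) for x in(b,a)]))
    full=cv2.imread(f"pics/{n}.png")
    for m,(x,y,h) in dict(salt=(.490,-.291,.045),jar=(.619,-.269,.05),tin=(.697,.216,.06)).items():
        U,V=proj(c,[[x,y,h]])[0].astype(int);print(n,m,np.abs(im[V-14:V+14,U-14:U+14].astype(int)-full[V-14:V+14,U-14:U+14]).mean().round(1))
    # red blob top of scraper
    for k,I in(("before",full),("after",im)):
        w=I[v-35:v+25,u-22:u+22].astype(int);m=(w[:,:,2]>90)&(w[:,:,1]<60);y,x=np.nonzero(m);print(n,k,m.sum(),x.mean()+u-22,y.mean()+v-35)
cv2.imwrite("pics/c7.png",np.hstack(out))
E
```

```text
eef_pos: [0.4642, -0.1048, 0.1291]
wrist_force: [-0.1, 0.4, -0.9]
eef_pos: [0.464, -0.1047, 0.1289]
wrist_force: [0.5, -0.4, 0.4]
width: 0.0855
t: 28.08
eef_pos: [0.546, -0.0447, 0.3037]
tcp_rot: [[-0.154, 0.988, 0.008], [0.988, 0.154, -0.0], [-0.002, 0.008, -1.0]]
wrist_force: [0.2, -0.2, 0.3]
t: 28.75
eef_pos: [0.683, 0.0147, 0.2992]
tcp_rot: [[-0.156, 0.988, -0.001], [0.988, 0.156, -0.0], [-0.0, -0.001, -1.0]]
wrist_force: [-0.2, 0.4, -0.7]
side salt 3.5
side jar 2.9
side tin 55.8
side before 89 182.25842696629215 221.01123595505618
side after 98 181.90816326530611 219.71428571428572
scene salt 2.9
scene jar 69.2
scene tin 1.1
scene before 4 269.5 118.75
scene after 4 268.5 119.75
```

View pics/c7.png

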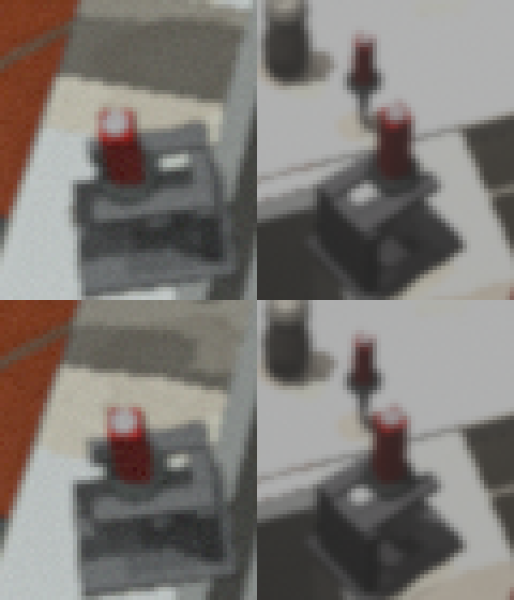

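The scraper hangs upright in the fork, much as at the start, with its collar on both prongs. The salt, jar and tin patches are unchanged in the views where the arm does not cover them. Handing in.

```bash
python3 -c "
from bench import bot
print(bot.hand_in())"
```

```text
the job is handed in; nothing more can be done
None
```

The groove was scraped from its closed end past the corner and out at the spout, and the scraper is back in its stand. It was not one clean pass: on the short leg the tip lost contact and I had to redraw a stretch.

- **Scraper:** I took the middle-sized one, which was the one in the grey stand. It was set down about 10 mm from the closed end wall, roughly 2.5 mm short of the marked start.
- **Long leg:** drawn at about 3 cm/s with a steady 6–8 N press.
- **Short leg, flaw:** friction drove the press up to about 27 N. When I eased off, the tip rose about 1 mm clear of the floor somewhere between 21 and 57 mm along the board's x axis. It stayed inside the groove.
- **Short leg, speed:** as it came free the arm averaged about 5.4 cm/s over that step. I did not measure the peak speed.
- **Short leg, repair:** I went back inside the groove to about 17 mm and pressed again at about 6 N. I then redrew at 3 cm/s until contact ended at the board's edge.
- **Last checks:** before and after crops show the scraper upright with its collar on both prongs, 2–3 mm from where it first hung. The salt shaker, honey jar and tin look unchanged; the jar and tin were each checked in only one view because the arm hid them in the other. The arm was clear with the gripper open, at about 29 s on the clock.

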